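Stand the tall lamp-bracket spindle in the inspection saucer

ROBOT

A 6-joint arm with a two-finger parallel gripper is mounted at the origin on the work surface. World frame = base frame: x ahead of the robot, y to its left, z up, the work surface at z = 0. Lengths are in m, angles in rad, forces in N, time in s.
With the tool pointing down it reaches from about 0.35 to 0.975 m from the base axis. Payload 4.9 kg.
Tool frame: the origin (TCP) lies midway between the tips of the shut fingers; the grasp point (between the pads) lies 19 mm behind it; z points along the fingers, y is the direction in which the jaws open and shut (so a half turn about z gives the same grasp; the last joint's range is limited). The gripper opens to 85 mm and grips with 20 to 120 N. Pads are 22 mm wide; open, the fingers measure 114 mm over their backs; the gripper's body (76 mm by 85 mm) begins 54 mm behind the grasp point. The pads swing forward as they close: fully open they stand 13 mm farther back than shut.
Start: joints at [-1.311, 0.053, 1.613, -0, 1.476, -0.119], TCP at [0.231, -0.581, 0.231] pointing down, gripper open.
Joint ranges: [-3.01, 3.01], [-1.01, 2.22], [0.06, 2.58], [-1.02, 4.17], [0.09, 2.62], [-3.14, 3.14]. Speed limits (rad/s): [2.57, 2.57, 3.14, 3.14, 3.14, 3.14].

INTERFACE

Orientations are given as a unit quaternion [w, x, y, z].
In Python, from plant import manip, cams gives the robot as it stands.
- The arm moves only by the tool jog_arm, never from a script. Its argument "targets" is a list of rows, each a list of 4 numbers: the shift along the tool's x, y, z in m, then the turn about the tool's z in degrees. A call has 1 to 5 rows; each row is the pose to reach, as a shift and turn from the pose commanded when the call began, along the tool's axes at that moment; what a row does not reach only later rows make up. A row lasts 1/12 s, in which the tool goes at most 41.7 mm and 7.16 degrees, less where a joint would pass 70% of its speed; a pose out of reach is approached as far as the arm can. A call with a gripper value outside its range is refused whole. "fingers" is the opening, from 0 (shut) to 1 (fully open), set as the call begins (left out, the last holds). The fingers move at their own pace and stop on an object; the grip force is fixed at half the most. Time passes only in rows, so rows that repeat a pose let the fingers close. It gives the time, the measured TCP pose, the force and the opening at its end, in the units of the state.
- manip.state(): the state, without advancing time (a new reading comes with each control period).
- cams.grab_frame(name): name is "scene" or "top" or "wrist"; returns the picture (420x560x3 uint8, red, green, blue); there is no depth.
- cams.get_calibration(name): a dict with "camera_matrix" (3x3 intrinsics, pixels), "cam_to_world" (4x4, takes a point from camera to world coordinates). Camera axes: x right, y up, looking along -z (the intrinsics and any distortion apply to the point x, -y, -z); pixel columns grow to the right and rows downward; lengths in m; the calibration is good to about 2 mm. The wrist camera is an equidistant fisheye: a pixel r from the principal point sees the ray r / f radians off the axis. A picture is of the moment at which its call begins: read the wrist's pose just before it. get_calibration takes no time and is no camera call; for the wrist camera it gives the pose at the moment of the call.
- manip.job_done(): hands the job in, once; it reports no verdict.
The state is a dict: "time": time; "joint_pos": joint angles; "joint_vel": joint speeds; "joint_efforts": joint torques, N m; "tool_pos": TCP position; "tool_rot": TCP orientation; "contact_force": force on the tool from outside, world axes, zero at the start; "ft_torque": the same for the moment, N m; "gripper_width": opening from 0.0 (shut) to 1.0 (fully open).
Only numpy, scipy, OpenCV 4.12 (cv2) and the standard library are available. Lean on these libraries where they do the work, as an engineer would, in place of code of your own. Each camera call takes 0.05 s, during which the arm holds its last target. There are 200 camera calls.

TASK

Two cast aluminium lamp-bracket spindles lean in bamboo rests; take the taller one and stand it upright on its narrow foot in the middle of the porcelain inspection saucer. Set it down gently instead of dropping it, let go, and watch it for two seconds to be sure that it stands by itself without wobble. Leave the shorter spindle leaning in its rest.

Things in the scene. Friction and masses are not known exactly. Their poses are not given: they have to be found in the camera images.
- tall_spindle: The longer aluminium spindle: 140 mm, 0.1 to 0.2 kg, round. Foot 30 mm in diameter (0 to 20 mm from the foot face), 18 mm stem, 30 mm collar (62 to 74 mm), then a plain 18 mm neck to the flat top. Origin: centre of the foot face; z runs along the spindle, foot to top. At first it leans 35 degrees from vertical in rest_a, top towards the robot, neck free on all sides.
- short_spindle: The shorter spindle, to be left alone: 100 mm, same shape, foot and collar as the tall one but only 26 mm of neck; same origin and axes. It leans in the same way in a like rest on the other side of the saucer.
- rest_a: Fixed bamboo rest of the tall spindle, left or right of the saucer: base 95 x 50 mm, a sloping open channel 43 mm wide under the lower 74 mm of the spindle, a stop under the foot (foot face centre 20 mm above the origin). Lifting straight up clears it. Origin: on the bench under the foot; z up; the spindle's top leans to its -x (towards the robot, within 0.35 rad).
- saucer: White porcelain saucer, fixed, 124 mm across the rim, 13 mm high, between the rests. Flat round inner floor about 80 mm across, 6 mm above the bench. Origin: centre of its underside on the bench; z up. Bystanders: a black baduk stone on the robot's side; a brass-ringed magnifier and a bamboo block with tweezers (115 mm high) on the far side.

How it is judged:
On the way:
1. the tall spindle, let go, stands upright and still in the saucer for a second (horizontal distance between tall_spindle and saucer below 0.02 m and z of tall_spindle in the frame of saucer between 0.002 and 0.01 m and angle between tall_spindle's own z axis and vertical below 0.175 rad and linear speed of tall_spindle below 0.03 m/s and angular speed of tall_spindle below 0.2 rad/s and contact force between the fingers and tall_spindle below 0.05 N), for 1 s.
At the end, for the whole second after the job is handed in: The tall spindle stands upright (within 10 degrees) on its foot on the saucer floor, foot centre within 20 mm of the saucer centre, still and untouched, and has stood so for at least a second. The short spindle is within 25 mm of where it was, still leaning in its rest (all of step 1 and distance of short_spindle from where it was at the start of the episode below 0.025 m).
It fails at once if the tall spindle is dropped: let go over the saucer with its foot more than 12 mm above the inner floor (horizontal distance between tall_spindle and saucer below 0.06 m and z of tall_spindle in the frame of saucer above 0.018 m and contact force between the fingers and tall_spindle below 0.02 N).
It fails at once if the short spindle is knocked out of its rest (distance of short_spindle from where it was at the start of the episode above 0.025 m or angle between short_spindle's own z axis and vertical above 0.85 rad or angle between short_spindle's own z axis and vertical below 0.35 rad).
It also fails if it takes over 43 s, if anything falls off the work surface, if the arm or the gripper's body presses on something with over 40 N, if the wrist force passes 120 N, or if a joint passes its speed limit or range.

## Working session

There is one attempt and no reset: what is moved stays moved. The work goes in short steps, Python scripts to look and compute and a tool call to move; the robot and the scene stay as the last step left them, time stands still between calls to the robot, and variables do not carry over. Pictures are saved under pics/ and viewed, about 8 in all and at most 12, crops included, and the job is handed in when it is done.

Besides the shell and the picture viewer there is one more tool, called after "Request:" in YAML: its name, and indented under it one key for each argument. jog_arm: Moves the arm, as the interface text tells. Its arguments: {"type":"object","properties":{"targets":{"type":"array"},"fingers":{"type":"number"}},"required":["targets"]}

```bash
mkdir -p pics
cat > h.py <<'E'
import numpy as np, cv2
from plant import manip, cams
def ray(n,u,v,c=None):
    c=c or cams.get_calibration(n); K=np.array(c["camera_matrix"]); T=np.array(c["cam_to_world"])
    x=(u-K[0,2])/K[0,0]; y=(v-K[1,2])/K[1,1]
    if n=="wrist":
        r=np.hypot(x,y); s=np.sin(r)/r if r>1e-9 else 1; d=np.array([x*s,-y*s,-np.cos(r)])
    else: d=np.array([x,-y,-1])
    return T[:3,3],T[:3,:3]@(d/np.linalg.norm(d))
def onz(n,u,v,z,c=None):
    o,d=ray(n,u,v,c); return o+d*(z-o[2])/d[2]
def tri(r1,r2):
    o1,d1=r1;o2,d2=r2
    s=np.linalg.lstsq(np.c_[d1,-d2],o2-o1,rcond=None)[0]
    a=o1+s[0]*d1;b=o2+s[1]*d2
    return (a+b)/2,np.linalg.norm(a-b)
def proj(n,p,c=None):
    c=c or cams.get_calibration(n); K=np.array(c["camera_matrix"]); T=np.array(c["cam_to_world"])
    q=T[:3,:3].T@(np.array(p)-T[:3,3]); x,y,z=q[0],-q[1],-q[2]
    if n=="wrist":
        t=np.arctan2(np.hypot(x,y),z); h=np.hypot(x,y); return K[0,2]+K[0,0]*t*x/h, K[1,2]+K[1,1]*t*y/h
    return K[0,2]+K[0,0]*x/z, K[1,2]+K[1,1]*y/z
def save(n,f):
    im=cams.grab_frame(n)[:,:,::-1]; cv2.imwrite("pics/"+f,im); return im
E
python3 - <<'E'
from h import *
a=save("top","top0.png");b=save("scene","scene0.png")
s=manip.state();print(s["time"],s["tool_pos"],s["tool_rot"],s["gripper_width"])
for n in("top","scene"):
    c=cams.get_calibration(n);print(n,np.round(c["camera_matrix"],1).tolist(),np.round(c["cam_to_world"],3).tolist(),{k for k in c})
E
```

```text
0.1 [ 0.23098155 -0.58013964  0.23018074] [-9.41056399e-04  9.82120052e-01  1.88253329e-01 -4.82080876e-05] 1.0000122664518012
top [[475.2, 0.0, 285.9], [0.0, 475.2, 203.5], [0.0, 0.0, 1.0]] [[-0.029, 0.98, -0.196, 0.386], [-0.999, -0.024, 0.025, 0.012], [0.019, 0.196, 0.98, 0.986], [0.0, 0.0, 0.0, 1.0]] {'cam_to_world', 'camera_matrix'}
scene [[495.5, 0.0, 280.1], [0.0, 495.5, 208.2], [0.0, 0.0, 1.0]] [[-0.586, -0.646, 0.489, 0.961], [0.81, -0.464, 0.358, 0.261], [-0.004, 0.607, 0.795, 0.668], [0.0, 0.0, 0.0, 1.0]] {'cam_to_world', 'camera_matrix'}
```

View pics/top0.png

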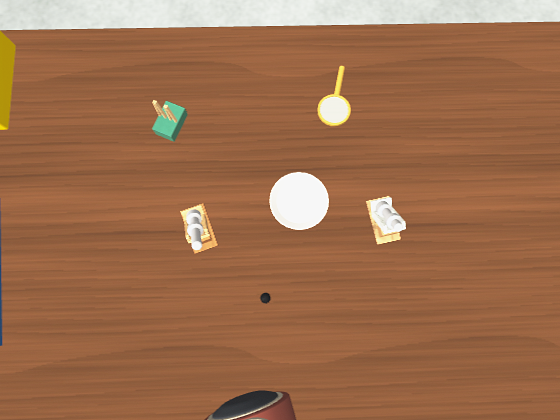

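View pics/scene0.png

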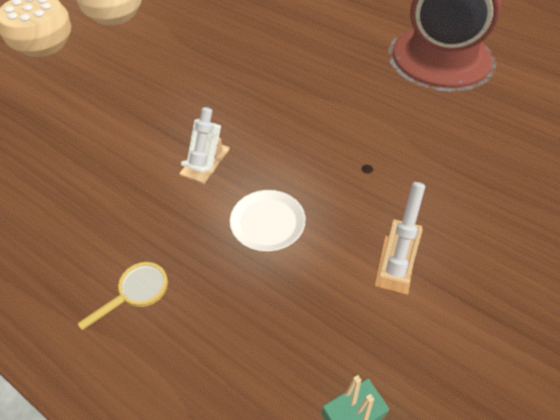

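The tall spindle is the left one in the top view (top near (197,245), foot near (193,212)) and the right one in the scene view ((417,187) to (397,265)). The saucer is at (299,201) in the top view. I'll enlarge the tall spindle next.

Run:
```python
from h import *
a=cv2.imread("pics/top0.png");b=cv2.imread("pics/scene0.png")
A=cv2.resize(a[195:260,165:230],(390,585),interpolation=cv2.INTER_CUBIC) if 0 else cv2.resize(a[195:260,165:230],None,fx=6,fy=6,interpolation=cv2.INTER_CUBIC)
B=cv2.resize(b[175:295,365:445],None,fx=5,fy=5,interpolation=cv2.INTER_CUBIC)
o=np.zeros((600,790,3),np.uint8);o[:390,:390]=A;o[:,390:]=B;cv2.imwrite("pics/crop1.png",o)
for n,im,box in(("top",a,(255,150,345,250)),("scene",b,(215,180,320,260))):
    x0,y0,x1,y1=box;h=cv2.cvtColor(im[y0:y1,x0:x1],cv2.COLOR_BGR2HSV)
    m=((h[...,1]<60)&(h[...,2]>150)).astype(np.uint8)
    c=max(cv2.findContours(m,0,2)[0],key=cv2.contourArea);e=cv2.fitEllipse(c)
    print(n,e,onz(n,e[0][0]+x0,e[0][1]+y0,.013))
```

```text
top ((43.68583679199219, 50.56078338623047), (56.59064483642578, 58.59333419799805), 94.9539566040039) [ 0.58542682 -0.03901371  0.013     ]
scene ((52.20418930053711, 40.10887145996094), (61.32889175415039, 75.81134033203125), 87.1307144165039) [ 0.59009885 -0.03693858  0.013     ]
```

View pics/crop1.png

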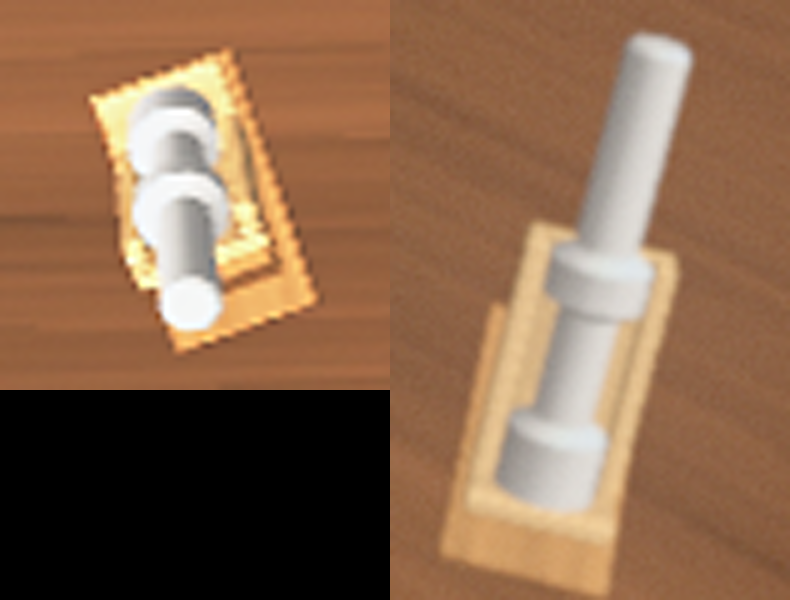

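Top face centre: top view (196.7,245.5), scene view (419,185). Collar upper face: top view (195.3,228.5), scene view (407.3,226). I'll triangulate both points.

Run:
```python
from h import *
P=tri(ray("top",196.5,245.3),ray("scene",418.8,184.8));Q=tri(ray("top",195.3,228.3),ray("scene",407.3,226))
print(P,Q);v=P[0]-Q[0];L=np.linalg.norm(v);v/=L
print("L(66)",L,"lean",np.degrees(np.arccos(v[2])),"az",np.degrees(np.arctan2(v[1],v[0])))
f=P[0]-.14*v;print("foot",f)
# rest base long-edge direction from top view, corner pixels
def c(u,v,z=0.01):return onz("top",165+u/6,195+v/6,z)[:2]
a=c(233,50);b=c(318,297);e=a-b;print("edge az",np.degrees(np.arctan2(e[1],e[0])),np.linalg.norm(e))
g=P[0]-.032*v;print("grip",g)
s=manip.state();from scipy.spatial.transform import Rotation as R
M=R.from_quat(np.array(s["tool_rot"])[[1,2,3,0]]).as_matrix();print(M.round(3),s["tool_pos"])
```

```text
(array([0.48350868, 0.15382142, 0.13186816]), np.float64(0.0002869275714377017)) (array([0.5213613 , 0.16492363, 0.0841534 ]), np.float64(0.0017001652515058))
L(66) 0.06190943346118996 lean 39.581535158103854 az -163.6535374309849
foot [0.56910739 0.1789276  0.02396755]
edge az 18.69199043233859 0.09187476363040917
grip [0.5030741  0.15955997 0.10720516]
[[ 0.929  0.37  -0.   ]
 [ 0.37  -0.929  0.002]
 [ 0.    -0.002 -1.   ]] [ 0.23098155 -0.58013964  0.23018074]
```

Lean direction has yaw of about 17.5° and the heights are consistent, with the top at z ≈ 0.133. I'll approach above the neck.

Request:
jog_arm:
  targets:
    - [0.524,-0.587,0.0,0]
    - [0.524,-0.587,0.0,0]
    - [0.524,-0.587,0.0,0]
    - [0.524,-0.587,0.0,0]
    - [0.524,-0.587,0.0,0]
  fingers: 1

```text
time: 0.52
tool_pos: [0.3026, -0.3829, 0.2306]
tool_rot: [-0.001, 0.982, 0.188, -0.0]
contact_force: [0.7, 1.0, 0.6]
gripper_width: 0.998
```

Request:
jog_arm:
  targets:
    - [0.385,-0.43,0.0,0]
    - [0.385,-0.43,0.0,0]
    - [0.385,-0.43,0.0,0]
    - [0.385,-0.43,0.0,0]
    - [0.385,-0.43,0.0,0]

```text
time: 0.93
tool_pos: [0.3742, -0.1874, 0.2309]
tool_rot: [-0.0, 0.982, 0.188, 0.0]
contact_force: [0.4, -0.5, -0.2]
gripper_width: 1.003
```

Request:
jog_arm:
  targets:
    - [0.246,-0.275,0.0,0]
    - [0.246,-0.275,0.0,0]
    - [0.246,-0.275,0.0,0]
    - [0.246,-0.275,0.0,0]
    - [0.246,-0.275,0.0,0]

```text
time: 1.35
tool_pos: [0.4459, 0.0084, 0.2311]
tool_rot: [0.0, 0.982, 0.188, 0.0]
contact_force: [0.7, -0.5, 0.7]
gripper_width: 1.001
```

Request:
jog_arm:
  targets:
    - [0.107,-0.12,0.03,4.2]
    - [0.107,-0.12,0.03,4.2]
    - [0.107,-0.12,0.03,4.2]
    - [0.107,-0.12,0.03,4.2]
    - [0.107,-0.12,0.03,4.2]

```text
time: 1.77
tool_pos: [0.5005, 0.1623, 0.1986]
tool_rot: [-0.001, 0.988, 0.155, -0.002]
contact_force: [0.0, -0.9, -1.2]
gripper_width: 1.001
```

Run:
```python
from h import *
c=cams.get_calibration("wrist");s=manip.state()
im=save("wrist","w1.png");print(s["tool_pos"],np.round(c["cam_to_world"],3).tolist(),np.round(c["camera_matrix"],1).tolist())
v=np.array([-.547,-.1725,.819]);P=np.array([.4835,.1538,.133])
for l in(0,.032,.066): print(proj("wrist",P-l*v,c))
```

```text
[0.50051476 0.16229432 0.19857866] [[0.308, 0.901, 0.306, 0.578], [-0.951, 0.292, 0.097, 0.187], [-0.002, -0.321, 0.947, 0.34], [0.0, 0.0, 0.0, 1.0]] [[325.2, 0.0, 281.0], [0.0, 325.2, 209.8], [0.0, 0.0, 1.0]]
(np.float64(285.2779885557247), np.float64(249.17283825427586))
(np.float64(285.2257427940632), np.float64(212.4074287018093))
(np.float64(285.14701245300665), np.float64(178.965142997481))
```

View pics/w1.png

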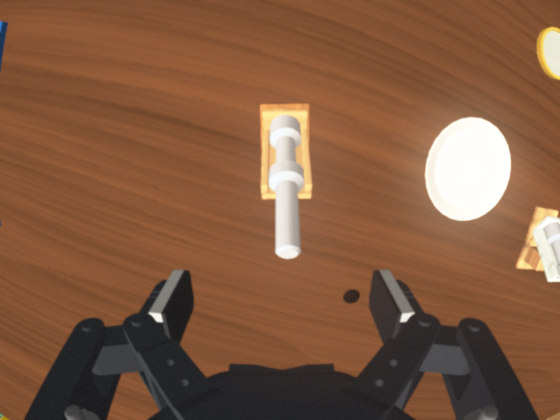

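The wrist view shows the spindle aligned with the tool x axis. Its top is at (288,252), against a predicted (285,249), and the jaws straddle it. I'll descend and grip the neck.

Request:
jog_arm:
  targets:
    - [0,0.004,0.035,0]
    - [0,0.004,0.07,0]
    - [0,0.004,0.1,0]
    - [0,0.004,0.109,0]
    - [0,0.004,0.109,0]

```text
time: 2.23
tool_pos: [0.4995, 0.1522, 0.0891]
tool_rot: [0.0, 0.988, 0.152, -0.003]
contact_force: [-0.3, 0.3, 0.4]
gripper_width: 0.999
```

Request:
jog_arm:
  targets:
    - [0,0,0,0]
    - [0,0,0,0]
    - [0,0,0,0]
    - [0,0,0,0]
    - [0,0,0,0]
  fingers: 0

```text
time: 2.65
tool_pos: [0.5031, 0.1537, 0.0939]
tool_rot: [-0.0, 0.988, 0.152, 0.001]
contact_force: [0.3, 1.7, -0.5]
gripper_width: 0.299
```

Request:
jog_arm:
  targets:
    - [0,0,0,0]
    - [0,0,0,0]
    - [0,0,0,0]
    - [0,0,0,0]
    - [0,0,0,0]

```text
time: 3.07
tool_pos: [0.5022, 0.1564, 0.0943]
tool_rot: [-0.003, 0.988, 0.153, 0.001]
contact_force: [-3.6, 8.2, 8.0]
gripper_width: 0.192
```

Gripped. Next I'll roll the spindle upright about its foot, against the rest's stop, so it pivots between the pads.

Request:
jog_arm:
  targets:
    - [0.005,-0.003,-0.003,0]
    - [0.01,-0.003,-0.006,0]
    - [0.016,-0.003,-0.0105,0]
    - [0.025,-0.003,-0.0155,0]
    - [0.034,-0.003,-0.0195,0]

```text
time: 3.48
tool_pos: [0.5302, 0.166, 0.111]
tool_rot: [0.001, 0.988, 0.153, -0.005]
contact_force: [-10.1, -2.3, 4.7]
gripper_width: 0.191
```

Request:
jog_arm:
  targets:
    - [0.007,0,-0.003,0]
    - [0.014,0,-0.0055,0]
    - [0.019,0,-0.007,0]
    - [0.025,0,-0.0085,0]
    - [0.028,0,-0.009,0]

```text
time: 3.9
tool_pos: [0.5586, 0.1746, 0.1208]
tool_rot: [0.0, 0.988, 0.152, -0.003]
contact_force: [-5.0, -2.6, -0.7]
gripper_width: 0.195
```

Run:
```python
from h import *
b=save("scene","s2.png");s=manip.state();print(s["time"],s["tool_pos"],s["contact_force"])
cv2.imwrite("pics/s2c.png",cv2.resize(b[100:320,330:520],None,fx=2.7,fy=2.7,interpolation=cv2.INTER_CUBIC))
```

```text
3.95 [0.56019722 0.17503092 0.12089921] [-0.73521609  0.80740458 -1.0388315 ]
```

View pics/s2c.png

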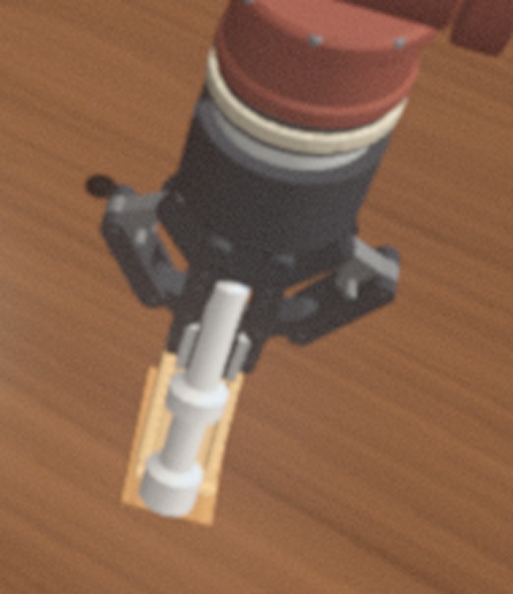

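The spindle turned partway but the foot also slid some. I'll work out the tilt from this picture.

Run:
```python
from h import *
def inplane(n,u,v,p,yaw,c=None):
    o,d=ray(n,u,v,c); nn=np.array([-np.sin(yaw),np.cos(yaw),0]); return o+d*((p-o)@nn)/(d@nn)
p=np.array([.560,.175,.140]);y=np.radians(17.6);x=np.array([np.cos(y),np.sin(y),0])
for nm,u,v in(("top",233,291),("collar top face",199,392),("foot bottom c",168,498)):
    q=inplane("scene",330+u/2.7,100+v/2.7,p,y)-p;print(nm,q@x,q[2])
for th in(0,10,20,35):
    a=np.array([-np.sin(np.radians(th))*x[0],-np.sin(np.radians(th))*x[1],np.cos(np.radians(th))])
    for d in(.027,-.039,-.113):
        r=proj("scene",p+d*a);print(th,d,np.round([(r[0]-330)*2.7,(r[1]-100)*2.7]))
```

```text
top 0.022453393678765792 0.06384663813481462
collar top face 0.029319856472758872 -0.006628723175625573
foot bottom c 0.05807111039987416 -0.060500035839448296
0 0.027 [224. 303.]
0 -0.039 [196. 381.]
0 -0.113 [171. 455.]
10 0.027 [225. 296.]
10 -0.039 [194. 391.]
10 -0.113 [165. 483.]
20 0.027 [226. 290.]
20 -0.039 [193. 399.]
20 -0.113 [160. 509.]
35 0.027 [227. 284.]
35 -0.039 [191. 409.]
35 -0.113 [155. 540.]
```

About 15° of lean remains. The saucer floor can take that out: press the foot edge down there and drag toward +x, then place it in the middle. I'll lift and carry it now.

Request:
jog_arm:
  targets:
    - [0,0,-0.025,0]
    - [0,0,-0.05,0]
    - [-0.01,0.03,-0.05,0]
    - [-0.022,0.07,-0.05,0]
    - [-0.034,0.11,-0.05,0]

```text
time: 4.37
tool_pos: [0.5612, 0.0596, 0.1716]
tool_rot: [0.0, 0.988, 0.154, 0.001]
contact_force: [0.2, 0.2, -2.2]
gripper_width: 0.193
```

Request:
jog_arm:
  targets:
    - [-0.011,0.034,0,0]
    - [-0.022,0.068,0,0]
    - [-0.03,0.092,0,0]
    - [-0.033,0.102,0,0]
    - [-0.033,0.102,0,0]

```text
time: 4.78
tool_pos: [0.5601, -0.049, 0.1707]
tool_rot: [0.0, 0.989, 0.151, 0.0]
contact_force: [0.0, 0.5, -2.1]
gripper_width: 0.189
```

Run:
```python
from h import *
b=save("scene","s3.png");s=manip.state();print(s["time"],s["tool_pos"],s["contact_force"],s["gripper_width"])
cv2.imwrite("pics/s3c.png",cv2.resize(b[100:300,180:380],None,fx=3,fy=3,interpolation=cv2.INTER_CUBIC))
```

```text
4.8333 [ 0.560142   -0.0474512   0.17063943] [-0.72477982  0.49347446 -1.89748835] 0.18982496147625147
```

View pics/s3c.png

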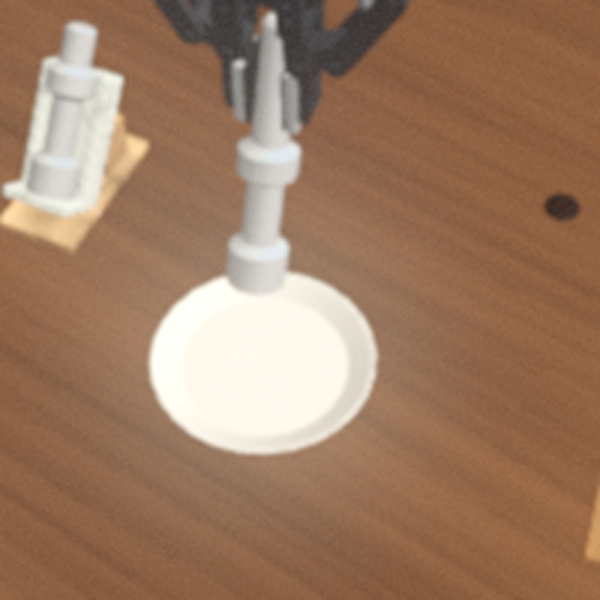

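The spindle hangs over the near half of the saucer (foot at crop (258,280)) with a modest lean. The short one is undisturbed. Lowering now.

Request:
jog_arm:
  targets:
    - [0,0,0.03,0]
    - [0,0,0.055,0]
    - [0,0,0.062,0]
    - [0,0,0.066,0]
    - [0,0,0.068,0]

```text
time: 5.25
tool_pos: [0.5603, -0.046, 0.1026]
tool_rot: [-0.0, 0.988, 0.153, -0.0]
contact_force: [1.3, -0.4, -2.2]
gripper_width: 0.189
```

Request:
jog_arm:
  targets:
    - [0,0,0.001,0]
    - [0,0,0.002,0]
    - [0,0,0.003,0]
    - [0,0,0.003,0]

```text
time: 5.58
tool_pos: [0.5608, -0.0472, 0.1007]
tool_rot: [0.0, 0.988, 0.152, 0.001]
contact_force: [-0.6, 0.7, -2.1]
gripper_width: 0.186
```

Request:
jog_arm:
  targets:
    - [0,0,0.002,0]
    - [0,0,0.004,0]
    - [0,0,0.006,0]
    - [0,0,0.006,0]

```text
time: 5.92
tool_pos: [0.5613, -0.0475, 0.0964]
tool_rot: [0.0, 0.988, 0.152, 0.001]
contact_force: [-4.9, -0.3, 8.3]
gripper_width: 0.191
```

Contact at about z = 0.098. Dragging toward +x with light pressure.

Request:
jog_arm:
  targets:
    - [0.006,0,0.001,0]
    - [0.012,0,0.001,0]
    - [0.018,0,0.001,0]
    - [0.024,0,0.001,0]
    - [0.03,0,0.001,0]

```text
time: 6.33
tool_pos: [0.59, -0.0391, 0.0967]
tool_rot: [0.001, 0.988, 0.152, 0.0]
contact_force: [-4.6, -2.1, 10.4]
gripper_width: 0.191
```

Run:
```python
from h import *
b=save("scene","s4.png");s=manip.state();print(s["time"],s["tool_pos"],s["contact_force"],s["ft_torque"],s["gripper_width"])
cv2.imwrite("pics/s4c.png",cv2.resize(b[120:270,190:340],None,fx=4,fy=4,interpolation=cv2.INTER_CUBIC))
g=np.array(s["tool_pos"])+[0,0,.019]
x=np.array([.954,.301,0])
for th in(0,8,16):
    a=-np.sin(np.radians(th))*x+[0,0,np.cos(np.radians(th))]
    print(th,[np.round((np.array(proj("scene",g+d*a))-[190,120])*4).tolist() for d in(.027,-.039,-.093,-.113)])
print("saucer",(np.array(proj("scene",[.588,-.038,.006]))-[190,120])*4)
```

```text
6.3833 [ 0.59087677 -0.03881188  0.09655357] [-4.42575974 -0.57424892 12.80844398] [-0.27034755  1.25272533 -0.01550998] 0.18733403540130972
0 [[294.0, 186.0], [300.0, 302.0], [303.0, 386.0], [305.0, 414.0]]
8 [[298.0, 179.0], [295.0, 312.0], [293.0, 409.0], [292.0, 443.0]]
16 [[301.0, 173.0], [290.0, 320.0], [282.0, 430.0], [279.0, 468.0]]
saucer [310.23219132 405.85245575]
```

View pics/s4c.png

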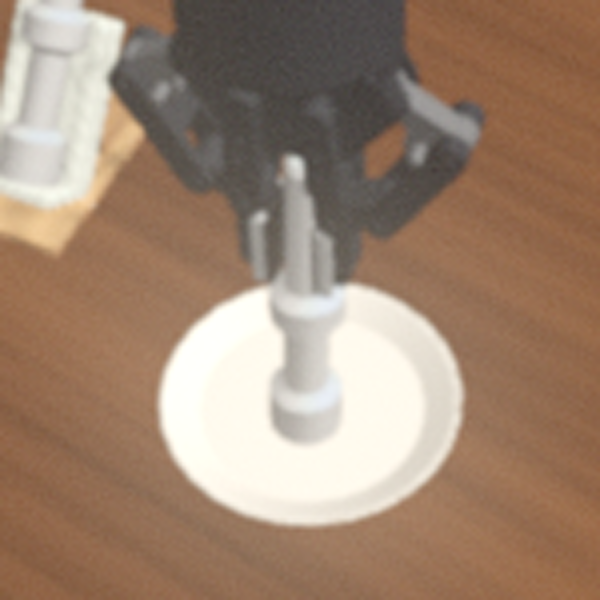

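It is essentially upright and near the saucer centre: foot centre at crop (306,414), saucer at (311,404), so about 4 mm off. I'll relieve the preload before opening.

Request:
jog_arm:
  targets:
    - [-0.001,0,-0.001,0]
    - [-0.001,0,-0.002,0]
    - [-0.001,0,-0.003,0]
    - [-0.001,0,-0.003,0]
    - [-0.001,0,-0.003,0]

```text
time: 6.8
tool_pos: [0.5889, -0.0388, 0.0968]
tool_rot: [0.001, 0.988, 0.152, 0.001]
contact_force: [0.5, -1.3, 4.2]
gripper_width: 0.186
```

Request:
jog_arm:
  targets:
    - [0,0,-0.001,0]
    - [0,0,-0.0015,0]
    - [0,0,-0.0015,0]

```text
time: 7.05
tool_pos: [0.5877, -0.0382, 0.0968]
tool_rot: [-0.0, 0.988, 0.152, -0.0]
contact_force: [0.9, -1.2, 0.5]
gripper_width: 0.191
```

Request:
jog_arm:
  targets:
    - [0,0,0,0]
    - [0,0,0,0]
    - [0,0,0,0]
    - [0,0,0,0]
    - [0,0,0,0]
  fingers: 0.3

```text
time: 7.47
tool_pos: [0.5876, -0.0383, 0.097]
tool_rot: [-0.0, 0.988, 0.152, -0.0]
contact_force: [-0.7, 0.2, 0.2]
gripper_width: 0.299
```

Request:
jog_arm:
  targets:
    - [0,0,0,0]
    - [0,0,0,0]
    - [0,0,0,0]
    - [0,0,0,0]
    - [0,0,0,0]
  fingers: 0.8

```text
time: 7.88
tool_pos: [0.5879, -0.0384, 0.0973]
tool_rot: [-0.0, 0.988, 0.152, 0.0]
contact_force: [1.0, 0.5, 0.1]
gripper_width: 0.802
```

Run:
```python
from h import *
b=save("scene","s5.png");s=manip.state();print(s["time"],s["tool_pos"],s["contact_force"],s["gripper_width"])
cv2.imwrite("pics/s5c.png",cv2.resize(b[120:270,190:340],None,fx=4,fy=4,interpolation=cv2.INTER_CUBIC))
```

```text
7.9333 [ 0.5878941  -0.03841041  0.097336  ] [-0.41241066  0.34057715  0.67271631] 0.8017264304000423
```

View pics/s5c.png

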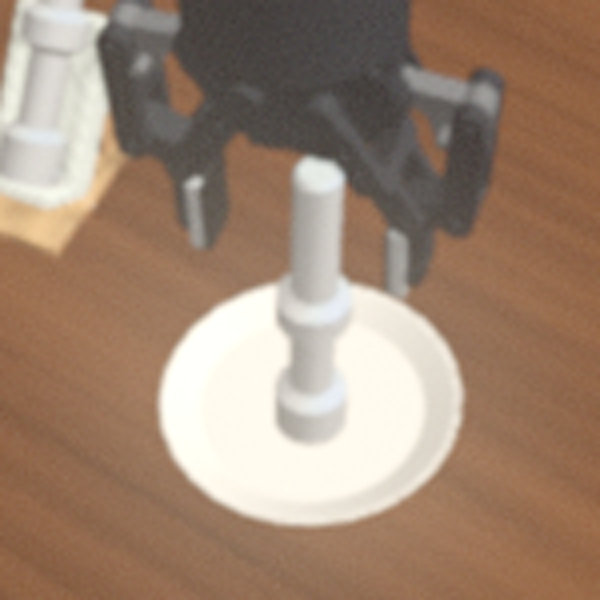

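It stands freely between the open fingers (foot at (311,413), top at (319,175)). I'll retreat straight up and wait two seconds.

Request:
jog_arm:
  targets:
    - [0,0,-0.015,0]
    - [0,0,-0.035,0]
    - [0,0,-0.065,0]
    - [0,0,-0.095,0]
    - [0,0,-0.11,0]

```text
time: 8.35
tool_pos: [0.5894, -0.0387, 0.2118]
tool_rot: [0.001, 0.988, 0.152, 0.003]
contact_force: [-0.3, 0.9, 0.5]
gripper_width: 0.802
```

Run:
```python
from h import *
save("scene","s6.png");print(manip.state()["time"])
```

```text
8.4
```

Request:
jog_arm:
  targets:
    - [0,0,0,0]
    - [0,0,0,0]
    - [0,0,0,0]
    - [0,0,0,0]
    - [0,0,0,0]

```text
time: 8.82
tool_pos: [0.5871, -0.0383, 0.2055]
tool_rot: [-0.001, 0.988, 0.152, -0.001]
contact_force: [0.3, 0.9, 0.2]
gripper_width: 0.799
```

Request:
jog_arm:
  targets:
    - [0,0,0,0]
    - [0,0,0,0]
    - [0,0,0,0]
    - [0,0,0,0]
    - [0,0,0,0]

```text
time: 9.23
tool_pos: [0.5879, -0.0384, 0.2074]
tool_rot: [0.0, 0.988, 0.152, 0.0]
contact_force: [-0.4, 1.0, 0.6]
gripper_width: 0.796
```

Request:
jog_arm:
  targets:
    - [0,0,0,0]
    - [0,0,0,0]
    - [0,0,0,0]
    - [0,0,0,0]
    - [0,0,0,0]

```text
time: 9.65
tool_pos: [0.5879, -0.0384, 0.2073]
tool_rot: [-0.0, 0.988, 0.152, -0.0]
contact_force: [-0.0, 0.0, -0.8]
gripper_width: 0.797
```

Request:
jog_arm:
  targets:
    - [0,0,0,0]
    - [0,0,0,0]
    - [0,0,0,0]
    - [0,0,0,0]
    - [0,0,0,0]

```text
time: 10.07
tool_pos: [0.5879, -0.0384, 0.2073]
tool_rot: [0.0, 0.988, 0.152, 0.0]
contact_force: [0.2, 0.3, -0.7]
gripper_width: 0.801
```

Request:
jog_arm:
  targets:
    - [0,0,0,0]
    - [0,0,0,0]
    - [0,0,0,0]
    - [0,0,0,0]
    - [0,0,0,0]

```text
time: 10.48
tool_pos: [0.5879, -0.0384, 0.2073]
tool_rot: [-0.0, 0.988, 0.152, -0.0]
contact_force: [0.3, 0.7, 0.3]
gripper_width: 0.796
```

Run:
```python
from h import *
b=save("scene","s7.png");a=cv2.imread("pics/s6.png");c=cv2.imread("pics/scene0.png");print(manip.state()["time"])
d=cv2.absdiff(a,b)[140:270,225:320];print("spindle region diff",d.mean(),d.max())
d=cv2.absdiff(c,b)[105:180,180:228];print("short region diff vs start",d.mean(),d.max())
cv2.imwrite("pics/s7c.png",cv2.resize(b[90:290,170:370],None,fx=3,fy=3))
```

```text
10.5333
spindle region diff 3.472901484480432 149
short region diff vs start 3.1214814814814815 71
```

View pics/s7c.png

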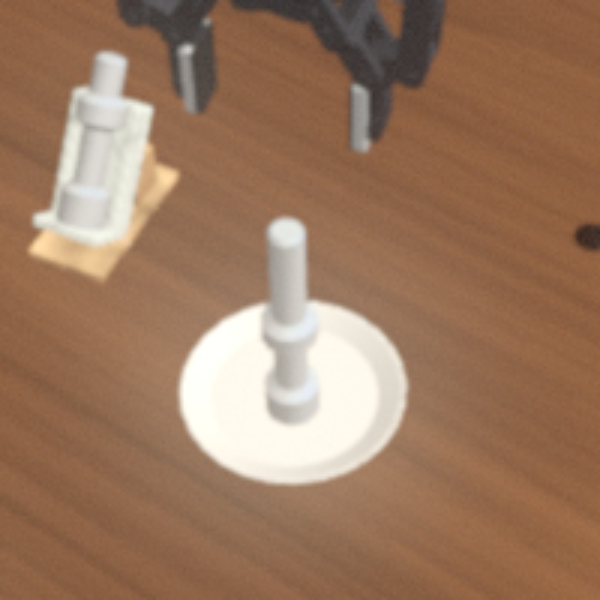

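The short spindle is unmoved. The top of the tall one sits about 4 px from where it was just after release, so I'll check whether it settled then or is still moving.

Run:
```python
from h import *
f=np.array([.589,-.038,.006])
print("upright proj foot/top",proj("scene",f),proj("scene",f+[0,0,.14]))
e=cams.grab_frame("scene")[:,:,::-1]
for n,im in[("s5",cv2.imread("pics/s5.png")),("s6",cv2.imread("pics/s6.png")),("s7",cv2.imread("pics/s7.png")),("now",e)]:
    h=cv2.cvtColor(im,cv2.COLOR_BGR2HSV)[160:188,252:284]
    m=(h[...,1]<50)&(h[...,2]>110); r,c=np.nonzero(m[5:]) ; R,C=np.nonzero(m)
    print(n,"neck col",c.mean()+252,"rows from",R.min()+160)
a,b=cv2.imread("pics/s6.png"),cv2.imread("pics/s7.png")
d=cv2.absdiff(b,e)[158:240,245:290];print("s7-now",d.mean(),d.max());d=cv2.absdiff(a,b)[158:240,245:290];print("s6-s7",d.mean(),d.max());print(manip.state()["time"])
```

```text
upright proj foot/top (np.float64(267.19457341279684), np.float64(221.86321712159605)) (np.float64(264.714846301683), np.float64(164.29762796537472))
s5 neck col 268.8384879725086 rows from 160
s6 neck col 262.55970149253733 rows from 166
s7 neck col 265.2307692307692 rows from 162
now neck col 264.82252559726965 rows from 163
s7-now 2.457542908762421 81
s6-s7 7.40713640469738 149
10.5833
```

It rocked slightly after release and seems to be settling, with the neck column now at 265 against 264.7 for upright. I'll wait longer and compare frames.

Run:
```python
from h import *
p=None
for k in range(40):
    e=cams.grab_frame("scene")[:,:,::-1].astype(np.int16)
    if k%4==0:
        h=cv2.cvtColor(e.astype(np.uint8),cv2.COLOR_BGR2HSV)[160:188,252:284];m=(h[...,1]<50)&(h[...,2]>110);r,c=np.nonzero(m[5:]);R,C=np.nonzero(m)
        print(round(manip.state()["time"],2),round(c.mean()+252,2),R.min()+160, None if p is None else (abs(e-p)[158:240,245:290].mean().round(2),abs(e-p)[260:400,60:200].mean().round(2)))
        p=e
```

```text
10.63 265.36 162 None
10.83 265.3 163 (np.float64(1.26), np.float64(2.13))
11.03 265.03 163 (np.float64(1.77), np.float64(2.15))
11.23 265.19 163 (np.float64(1.44), np.float64(2.13))
11.43 265.1 163 (np.float64(1.38), np.float64(2.12))
11.63 265.08 163 (np.float64(1.1), np.float64(2.14))
11.83 265.12 163 (np.float64(1.11), np.float64(2.15))
12.03 265.14 163 (np.float64(1.08), np.float64(2.14))
12.23 265.1 163 (np.float64(1.1), np.float64(2.14))
12.43 265.05 163 (np.float64(1.1), np.float64(2.14))
```

The rocking has died out: steady since about 11.5 s, with only image noise left. I'll watch until two full still seconds have passed, then hand in.

Run:
```python
from h import *
for k in range(26):
    e=cams.grab_frame("scene")[:,:,::-1]
h=cv2.cvtColor(np.ascontiguousarray(e),cv2.COLOR_BGR2HSV)[160:188,252:284];m=(h[...,1]<50)&(h[...,2]>110);r,c=np.nonzero(m[5:])
print(manip.state()["time"],c.mean()+252)
if abs(c.mean()+252-265.1)<.3: print(manip.job_done())
```

```text
13.8833 265.12027491408935
the job is handed in; nothing more can be done
None
```

The tall spindle is standing upright on its foot near the middle of the saucer, and I handed the job in at 13.9 s.

- **How it was done:** I gripped the spindle by the neck and rolled it from 35° to about 15° against its rest. I took out the remaining lean by pressing the foot edge on the saucer floor and dragging it. I then eased the pressure off and opened the fingers with the foot on the floor.
- **Last checks:** The foot was about 4 mm from the saucer centre, measured while the spindle was still gripped. The neck was within 0.5 px of where an upright spindle should appear in the scene camera. It stood still from about 11.5 s until hand-in. The short spindle looked unmoved in its rest in the last picture.
- **What disagreed:**
  - The first roll in the rest only partly worked, because the foot slid about 2 cm.
  - After release the spindle rocked a few pixels at the top, for up to about 3.5 s, before settling.
  - My picture comparisons of the tall spindle (8.4 s against 10.5 s) and of the short one (against the start) did not come out clean. For the tall spindle the cause was the rocking, possibly with a finger in view. I judged the short one by eye and did not measure its position.

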